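# Feed a sample carrier into the bench analyser with the push stick

### The job

Take the yellow push stick by its red handle and, touching the orange sample carrier only with the stick, bring the carrier into line with the blue guide channel and push it through the channel until it is fully home against the analyser. Then lay the stick back on its green mat, standing on its flat base with the handle up, and leave everything else where it is.

Things in the scene. Friction and masses are not known exactly. Their poses are not given: they have to be found in the camera images.
- feeder: Fixed sample feeder with white analyser housing. Origin on the bench under the centre of the channel mouth; x is the feed direction (into the channel), y across, z up. All mm below are in this frame. Aluminium base plate, top at z = 12, x = -160 to 140, y = -50 to 100; its part with x < 0 is the open loading apron. Housing: x = 140 to 290, y = -70 to 100, 150 tall.
- channel_mouth (a point): Centre of the channel mouth, on its floor (z = 12), axes as the feeder's. Channel: x = 0 to 140, 36 wide inside (y = -18 to 18), blue walls 10 thick, clear covers on top (underside z = 38, top z = 42) with a 16 mm slot between them: a part can enter only at the open end, x = 0.
- reading_place (a point): Point on the channel floor (z = 12, green patch), 118 mm along the feeder's x from the mouth, axes as the feeder's. The carrier's centre is above it when fully home, its front against the stop, which is the housing's flat face at x = 140.
- fence_end (a point): Rear end of the fence, top of its inner face: feeder x = -150, y = -18, z = 28. The fence is the channel wall at y = -18 carried on straight backwards along the apron, 16 mm high above the apron; a carrier flat against it is in line with the channel.
- flare_tip (a point): Outer end of the flared lead-in of the other channel wall, at feeder x = -35, y = 44, top z = 38. The flare runs straight from here to the channel wall at x = 0, y = 18. Behind x = -38 the apron is open on this side.
- carrier_center (a point): Centre of the loose orange sample carrier, a block 44 mm long (its x), 32 mm wide (its y), 22 mm high, with a round dark-and-white sample window on top, about 70 g. It starts flat on the apron, on the +y side of the channel line (25 to 65 mm), turned up to 0.4 rad from the feeder's x axis.
- stick_handle (a point): Centre of the upright red handle of the loose push stick (120 g): block 45 x 20 mm, from 14 to 74 mm above the stick's base (with a rounded cap to 84); this point is 44 above the base. Handle stands on the rear end of a yellow blade 170 long, 26 wide, 14 high. x points along the blade to its flat nose, 147.5 mm ahead of this point. Grip across the 20 mm width (y).
- stick_mid (a point): Middle of the push stick's flat base (62.5 mm ahead of the handle's centre and 44 mm below it); x towards the nose, z up.
- mat_top (a point): Centre of the top of the fixed green mat, 230 x 100 mm (x, y), 6 mm thick, on which the stick starts.
- vial_rack: Bystander: white rack 70 x 130 mm with capped vials, 70 mm high. Origin under its centre.
- spray_bottle: Bystander: white and red spray bottle, 72 mm across, 193 mm high. Origin under its centre.
- beaker: Bystander: glass beaker 70 mm across, 85 mm high. Origin under its centre.
Things that resemble listed ones, but are neither listed nor needed, are in the scene too. Of the things shaped like the part that bears mat_top, the green one is meant. Of the things that look like the part that bears carrier_center, the smaller one is meant.

How it is judged:
By the outcome, as a careful person would: the job done as asked, in the order asked, and still so for the second after the job is handed in, with the robot touching nothing.
It also fails if it takes over 61 s, if anything falls off the work surface, if the arm or the gripper's body presses on something with over 40 N, if the wrist force passes 120 N, or if a joint passes its speed limit or range.

### The arm

A 7-joint arm with a two-finger parallel gripper is mounted at the origin on the work surface. World frame = base frame: x ahead of the robot, y to its left, z up, the work surface at z = 0. Lengths are in m, angles in rad, forces in N, time in s.
With the tool pointing down it reaches from about 0.425 to 0.875 m from the base axis. Payload 4.7 kg.
Tool frame: the origin (TCP) lies on the centre line of the jaws, within the pads' length; the fingertips stand 14 mm ahead of it and the grasp point (between the pads) lies 5 mm behind it; z points along the fingers, y is the direction in which the jaws open and shut (so a half turn about z gives the same grasp; the last joint's range is limited). The gripper opens to 87 mm and grips with 3 to 60 N. Pads are 19 mm wide; open, the fingers measure 117 mm over their backs; the gripper's body (75 mm by 190 mm) begins 51 mm behind the grasp point.
Start: joints at [1.27, 0.321, -0.07, 1.45, 0.023, 1.371, -0.057], TCP at [0.201, -0.618, 0.209] pointing down, gripper open.
Joint ranges: [-2.86, 2.86], [-0.3, 2.09], [-1.38, 1.24], [0.06, 2.45], [-1.56, 4.7], [0.09, 2.05], [-2.69, 2.69]. Speed limits (rad/s): [2.57, 2.57, 3.14, 3.14, 3.14, 3.14, 3.14].

### API

Orientations are given as a unit quaternion [x, y, z, w].
In Python, from cell import state, vision, order gives the robot as it stands.
- The arm moves only by the shell command python3 -m inch 'ROWS' [FORCE]. ROWS is JSON, a list that holds one entry, the list of rows, each a list of 7 numbers: the gripper's target within -1 to 1 (fully open at 1, half-way at 0, shut at -1), then the shift along the tool's x, y, z in cm, then the turn, a rotation vector about the tool's x, y, z in degrees. A call has 1 to 12 rows; each row shifts and turns the pose as measured when the row begins, along the tool's axes as they then stand; what a row does not reach is not made up. A row lasts 1/12 s, in which the tool goes at most 41.7 mm and 7.16 degrees, less where a joint would pass 70% of its speed; a pose out of reach is approached as far as the arm can. A call is refused whole if a number of a shift passes 4.17 or a number of a turn 7.16, either way. A call with a gripper value outside its range is refused whole. The fingers move at their own pace and stop on an object; FORCE is the grip in N (left out, the last holds). Time passes only in rows, so rows that do not move let the fingers close. It gives the time, the measured TCP pose, the force and the opening at its end, in the units of the state.
- state(): the state, without advancing time (a new reading comes with each control period).
- vision.camera(name): name is "scene" or "top"; returns a dict with "img" (420x560x3 uint8, red, green, blue), "z_map" (420x560 float32, m along the optical axis (not along the pixel's ray), 0 where there is no reading), "fovy" (degrees; the focal length in pixels is half the picture's height over the tangent of half this angle, whatever the lens; pixels are square), "cx", "cy" (the principal point, pixels), "position" and "orientation" of the camera in the world. Camera axes: x right, y up, looking along -z (the intrinsics and any distortion apply to the point x, -y, -z); pixel columns grow to the right and rows downward; lengths in m; the calibration is good to about 2 mm. A picture is of the moment at which its call begins.
- order.hand_in(): hands the job in, once; it reports no verdict.
The state is a dict: "t": time; "q": joint angles; "joint_vel": joint speeds; "joint_torque": joint torques, N m; "tcp_pos": TCP position; "tool_rot": TCP orientation; "force": force on the tool from outside, world axes, zero at the start; "wrist_torque": the same for the moment, N m; "grip_width": finger opening in m.
Only numpy, scipy, OpenCV 4.12 (cv2) and the standard library are available. Lean on these libraries where they do the work, as an engineer would, in place of code of your own. Each camera call takes 0.05 s, during which the arm holds its last target. There are 200 camera calls.

## Working session

There is one attempt and no reset: what is moved stays moved. The work goes in short steps, Python scripts to look and compute and a shell command to move; the robot and the scene stay as the last step left them, time stands still between calls to the robot, and variables do not carry over. Pictures are saved under pics/ and viewed, about 8 in all and at most 12, crops included, and the job is handed in when it is done.

```bash
ls; mkdir -p pics
cat > h.py <<'E'
import numpy as np, cv2, pickle
from scipy.spatial.transform import Rotation as R
def snap(n,f):
    from cell import vision
    c=vision.camera(n); pickle.dump(c,open(f'pics/{f}.pkl','wb')); cv2.imwrite(f'pics/{f}.png',c['img'][:,:,::-1]); return c
def load(f): return pickle.load(open(f'pics/{f}.pkl','rb'))
def ray(c,u,v):
    f=c['img'].shape[0]/2/np.tan(np.radians(c['fovy'])/2)
    k=c.get('distortion',None)
    return np.array([(u-c['cx'])/f,-(v-c['cy'])/f,-1.])
def onz(c,u,v,z):
    d=R.from_quat(c['orientation']).apply(ray(c,u,v)); p=np.array(c['position']); return p+d*(z-p[2])/d[2]
def dep(c,u,v):
    return np.array(c['position'])+R.from_quat(c['orientation']).apply(ray(c,u,v)*c['z_map'][int(round(v)),int(round(u))])
E
python3 - <<'E'
from h import *
from cell import state
for n in('top','scene'):
    c=snap(n,n+'0'); print({k:v for k,v in c.items() if k not in('img','z_map')})
print(state())
E
```

```text
pics
{'fovy': 47.93794569897142, 'cx': 279.3972616008678, 'cy': 197.11554150052544, 'position': array([ 0.23686089, -0.19947517,  1.30862065]), 'orientation': array([-0.0761521 ,  0.07701691,  0.71082432, -0.6949806 ])}
{'fovy': 52.72218831165785, 'cx': 279.8313506654577, 'cy': 200.55485157568714, 'position': array([1.16745511, 0.30274512, 0.83020116]), 'orientation': array([0.17792949, 0.36238575, 0.80869338, 0.42782318])}
{'t': 0.1, 'q': array([ 1.27007082,  0.32178754, -0.07006947,  1.45151135,  0.02262115,
        1.37080994, -0.0568803 ]), 'joint_vel': array([ 0.0018598 , -0.00186328,  0.00126338, -0.00176151,  0.00021713,
       -0.00056299,  0.00076961]), 'joint_torque': array([ 1.59946276e-04, -4.92570627e+01, -4.05586381e-01, -3.13399637e+01,
       -6.42112247e-02,  3.95785714e-02,  7.36121274e-05]), 'tcp_pos': array([ 0.20105328, -0.61759464,  0.2083666 ]), 'tool_rot': array([ 9.87632954e-01,  1.56781379e-01, -1.92895425e-04, -8.43065599e-04]), 'force': array([ 0.94498666, -0.34214158,  0.41222796]), 'wrist_torque': array([-0.0042214 , -0.01853278, -0.00801639]), 'grip_width': 0.08720424401565881}
```

```bash
python3 -c "
import cv2,numpy as np
a=cv2.imread('pics/top0.png');cv2.imwrite('pics/top0b.png',cv2.resize(a,(800,600)))"
```

```text
(no output)
```

View pics/top0b.png

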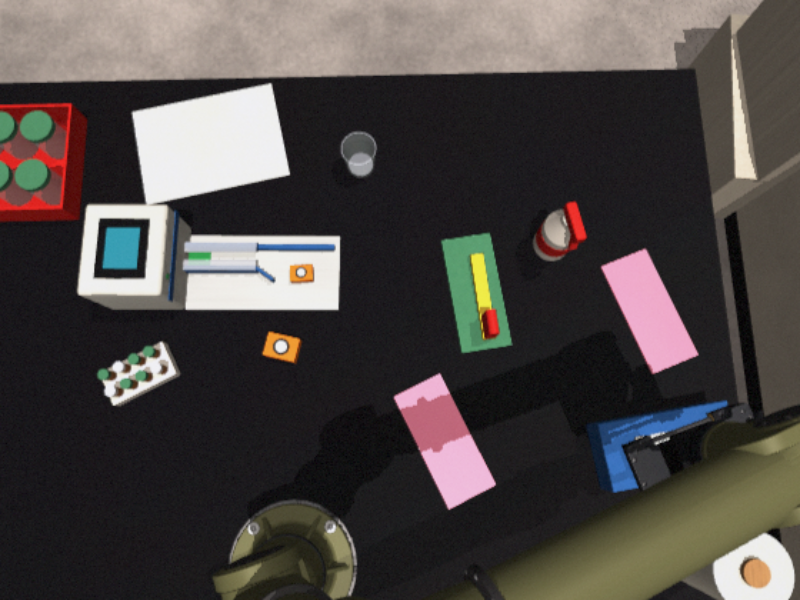

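View pics/scene0.png

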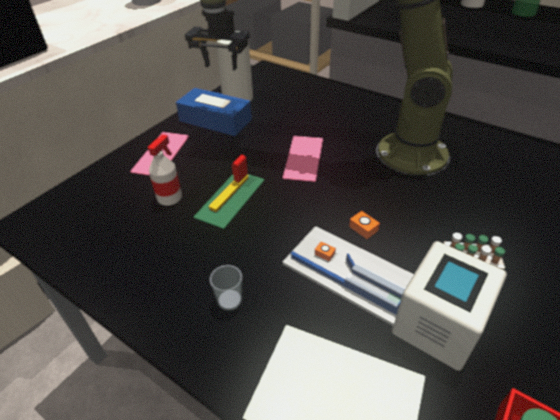

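The top view (800x600 pixels) has two orange blocks: a small one on the apron at (302,273), which is the carrier, and a larger decoy on the bench at (281,347). The mats are green at (477,292), which is the right one, and pink at (445,440) and (648,311). The only stick is at (483,295), with its handle at (490,322). The channel runs to the left in the image, and the fence is the long blue bar at the top (y≈247). Next I'll check a close crop and measure.

Run:
```python
from h import *
c=load('top0'); im=c['img']
crop=im[155:255,115:375]; cv2.imwrite('pics/crop0.png',cv2.resize(crop,None,fx=3,fy=3,interpolation=cv2.INTER_CUBIC)[:,:,::-1])
hsv=cv2.cvtColor(im,cv2.COLOR_RGB2HSV); H,S,V=[hsv[...,i].astype(int) for i in range(3)]
def blob(m,box,name,z):
    k=np.zeros(m.shape,np.uint8);x0,y0,x1,y1=box;k[y0:y1,x0:x1]=m[y0:y1,x0:x1]
    n,l,st,_=cv2.connectedComponentsWithStats(k); i=1+np.argmax(st[1:,4]); cs,_=cv2.findContours((l==i).astype(np.uint8),0,2)
    vs,us=np.where(l==i); d=np.median([dep(c,u,v)[2] for u,v in zip(us,vs)])
    P=np.array([onz(c,p[0][0],p[0][1],z)[:2] for p in max(cs,key=len)])*1000
    r=cv2.minAreaRect(P.astype(np.float32)); print(name,st[i],'zmed',d.round(4),'rect mm',np.round(r[0],1),np.round(r[1],1),round(r[2],1))
blob((S>150)&(H>5)&(H<20)&(V>100),(195,180,230,205),'carrier',.034)
blob((S>150)&(H>5)&(H<20)&(V>100),(175,225,215,260),'decoy',.03)
blob((S>150)&(H>22)&(H<35)&(V>100),(310,160,360,250),'yellow',.02)
blob((S>150)&((H<5)|(H>174))&(V>80),(320,200,360,250),'red',.09)
blob((S>70)&(H>45)&(H<85)&(V>60),(300,155,365,255),'green',.006)
blob((S<40)&(V>190),(195,160,242,220),'plate',.012)
```

```text
carrier [203 185  16  12 138] zmed 0.0339 rect mm [540.6 -13.7] [31.7 41.7] 0.3
decoy [184 232  27  22 337] zmed 0.0303 rect mm [398.   22.4] [66.3 48.1] 76.2
yellow [329 177  15  54 400] zmed 0.0185 rect mm [ 500.1 -364.1] [149.1  26.8] 5.8
red [340 217   9  19 142] zmed 0.0861 rect mm [ 424.8 -370.6] [47.9 20.3] 2.8
green [ 309  163   49   84 2186] zmed 0.0049 rect mm [ 501.5 -354. ] [231.4 100.2] 8.0
plate [ 195  166   43   51 1742] zmed 0.0114 rect mm [545.3 -24.5] [121.2 144.8] 88.7
```

View pics/crop0.png

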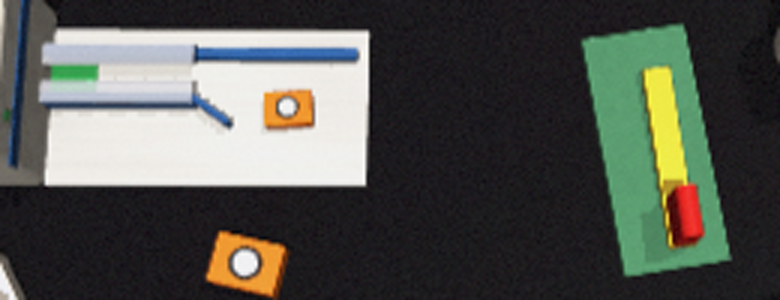

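The crop shows the small carrier at crop (289,108) on the open apron, between the fence (tail at (358,54)) and the open side. The flare tip is at (231,124). The stick has its nose at (657,68) and its handle at (686,214). The chosen block measures about 32x42 mm with its top at z=34 mm, which matches the carrier. The decoy is 66x48 mm.

Run:
```python
from h import *
c=load('top0')
g=lambda p,q,z:onz(c,(p+.5)/3-.5+115,(q+.5)/3-.5+155,z)[:2]*1000
# feeder fit
obs=[((369,31,.012),(-160,-50)),((366,185,.012),(-160,100)),((45,185,.012),(140,100)),((358,48,.028),(-150,-18-10)),((358,60,.028),(-150,-18)),((231,126,.038),(-35,44)),((196,62,.042),(0,-18+10)),]
obs=obs[:6]
W=np.array([g(*o[0]) for o in obs]);F=np.array([o[1] for o in obs],float)
wc,fc=W.mean(0),F.mean(0);A=(F-fc).T@(W-wc);U,_,Vt=np.linalg.svd(A);Rm=(U@Vt).T
if np.linalg.det(Rm)<0: print('refl')
t=wc-Rm@fc; print('feeder yaw',np.degrees(np.arctan2(Rm[1,0],Rm[0,0])),'t',t,'resid',(W-(F@Rm.T+t)).round(1).tolist())
tf=lambda w:(Rm.T@(np.array(w)-t)).round(1)
print('carrier top corners feeder',[tf(g(*p,.034)).tolist() for p in((265,93),(312,91),(314,125),(267,129))],'window',tf(g(287,107,.034)))
print('stick nose corners',[g(*p,.02).round(1).tolist() for p in((644,69),(669,67))], 'blade side', g(662,180,.02),g(686,180,.02))
im=c['img']
# 3D points of stick from depth
us,vs=np.meshgrid(range(320,365),range(165,250)); P=np.array([dep(c,u,v) for u,v in zip(us.ravel(),vs.ravel())])*1000
C=im[vs.ravel(),us.ravel()].astype(int)
y=(C[:,0]>150)&(C[:,1]>150)&(C[:,2]<90)&(P[:,2]>15)&(P[:,2]<23); r=(C[:,0]>110)&(C[:,1]<60)&(P[:,2]>83)
for n,m in(('yel',y),('red',r)):
    q=cv2.minAreaRect(P[m][:,:2].astype(np.float32)); print(n,m.sum(),q,P[m].mean(0))
    _,_,v=np.linalg.svd(P[m][:,:2]-P[m][:,:2].mean(0),full_matrices=False);print(np.degrees(np.arctan(v[0,1]/v[0,0])))
```

```text
feeder yaw 88.7337254238668 t [572.53715617  72.51274052] resid [[0.3, 1.2], [1.6, 1.2], [1.7, -0.6], [1.0, -0.3], [-0.6, -0.5], [-4.0, -1.0]]
carrier top corners feeder [[-65.6, 15.8], [-109.1, 13.9], [-111.8, 46.2], [-68.6, 50.0]] window [-86.4  29.1]
stick nose corners [[573.9, -346.3], [575.3, -369.8]] blade side [ 467.6875409  -358.09762193] [ 467.18614364 -380.25232744]
yel 308 ((492.2334289550781, -366.3629150390625), (166.5550079345703, 25.678808212280273), 6.096611499786377) [ 517.38204454 -363.3249272    18.77889664]
4.218276260305252
red 106 ((427.3907775878906, -371.950439453125), (43.31515884399414, 17.21712875366211), 5.61582088470459) [ 427.09270572 -372.03244581   87.34115732]
6.288274653034245
```

```bash
cat >> h.py <<'E'
FY=88.73; FT=np.array([572.5,72.5])
def f2w(x,y):
    a=np.radians(FY); return FT+np.array([[np.cos(a),-np.sin(a)],[np.sin(a),np.cos(a)]])@np.array([x,y])
def go(x,y,z,yaw=None):
    "mm target -> total shift in current tool axes (cm), shift in axes after turning, turn about tool axes (deg)"
    from cell import state
    s=state(); r=R.from_quat(s['tool_rot']); d=(np.array([x,y,z])/10-s['tcp_pos']*100); X=r.as_matrix()[:,0]
    cur=np.degrees(np.arctan2(X[1],X[0])); yaw=cur if yaw is None else yaw
    a=np.radians(yaw); T=R.from_matrix([[np.cos(a),np.sin(a),0],[np.sin(a),-np.cos(a),0],[0,0,-1]])
    print('t',round(s['t'],2),'pos',(s['tcp_pos']*1000).round(1),'yaw',cur.round(1),'grip',(s['grip_width']*1000).round(1),'F',s['force'].round(1))
    print('shift now',r.inv().apply(d).round(2),'| shift after turn',T.inv().apply(d).round(2),'| turn',np.degrees((r.inv()*T).as_rotvec()).round(2))
E
python3 - <<'E'
from h import *
c=load('top0')
print('bottle',dep(c,553*.7,240*.7),'blue box',dep(c,610*.7,460*.7),'beaker',dep(c,360*.7,165*.7))
go(428,-373,200,5.9)
E
```

```text
bottle [ 0.57166693 -0.48794607  0.11549019] blue box [ 0.1779309  -0.56648737  0.08539342] beaker [ 0.74133375 -0.13333094  0.07884261]Traceback (most recent call last):
  File "<stdin>", line 4, in <module>
  File "h.py", line 24, in go
    print('t',round(s['t'],2),'pos',(s['tcp_pos']*1000).round(1),'yaw',cur.round(1),'grip',(s['grip_width']*1000).round(1),'F',s['force'].round(1))
                                                                                           ^^^^^^^^^^^^^^^^^^^^^^^^^^^^
AttributeError: 'float' object has no attribute 'round'
```

```bash
sed -i "s/(s\['grip_width'\]\*1000).round(1)/round(s['grip_width']*1000,1)/" h.py; python3 -c "
from h import *
go(428,-373,200,5.9)"
```

```text
t 0.1 pos [ 201.1 -617.6  208.4] yaw 18.0 grip 87.2 F [ 0.9 -0.3  0.4]
shift now [ 29.15 -16.23   0.86] | shift after turn [ 25.09 -22.     0.84] | turn [-0.1   0.02 12.14]
```

```bash
python3 -m inch '[[[1,0,0,0,0,0,6.1],[1,0,0,0,0,0,6.1],[1,2.5,-2.2,0,0,0,0],[1,2.5,-2.2,0,0,0,0],[1,2.5,-2.2,0,0,0,0],[1,2.5,-2.2,0,0,0,0],[1,2.5,-2.2,0,0,0,0],[1,2.5,-2.2,0,0,0,0],[1,2.5,-2.2,0,0,0,0],[1,2.5,-2.2,0,0,0,0],[1,2.5,-2.2,0,0,0,0],[1,2.5,-2.2,0,0,0,0]]]' 20; python3 -c "
from h import *
go(428,-373,130,5.9)"
```

```text
t: 1.1
tcp_pos: [0.4279, -0.3721, 0.1997]
tool_rot: [0.999, 0.035, -0.006, -0.004]
force: [0.6, 0.2, -0.2]
grip_width: 0.0868
t 1.1 pos [ 427.9 -372.1  199.7] yaw 4.0 grip 86.8 F [ 0.6  0.2 -0.2]
shift now [0.08 0.15 6.97] | shift after turn [-0.    0.09  6.97] | turn [-0.51  0.68 -1.9 ]
```

```bash
python3 -m inch '[[[1,0,0,3,-0.5,0.7,-1.9],[1,0,0,3,0,0,0],[1,0,0,0,0,0,0],[1,0,0,0,0,0,0]]]'
python3 - <<'E'
from h import *
go(428,-373,51,5.9)
c=snap('top','top1')
a=c['img'][155:255,290:400]; b=snap('scene','sc1')['img'][110:250,160:300]
cv2.imwrite('pics/p1.png',np.hstack([cv2.resize(a,(396,360),interpolation=2),cv2.resize(b,(360,360),interpolation=2)])[:,:,::-1])
E
```

```text
t: 1.43
tcp_pos: [0.4373, -0.3609, 0.1391]
tool_rot: [0.998, 0.061, 0.003, -0.001]
force: [0.5, -0.7, 0.9]
grip_width: 0.087
t 1.43 pos [ 437.3 -360.9  139.1] yaw 7.1 grip 87.0 F [ 0.5 -0.7  0.9]
shift now [-1.13  1.11  8.8 ] | shift after turn [-1.05  1.11  8.81] | turn [-0.12 -0.37  1.15]
```

View pics/p1.png

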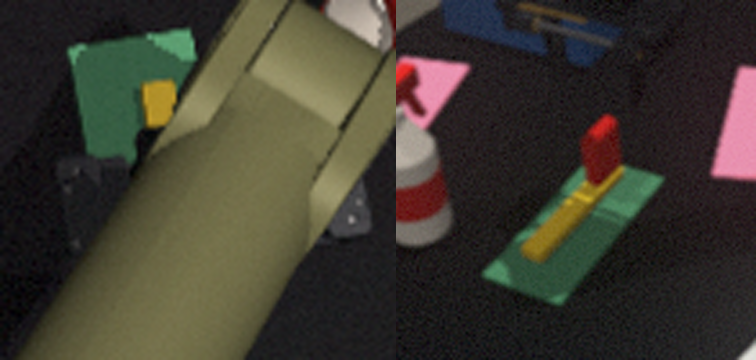

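The top crop shows only the arm over the handle. The scene crop shows the stick upright and undisturbed, with the handle at (600,150), but no gripper, so I'll look at the full scene picture.

View pics/sc1.png

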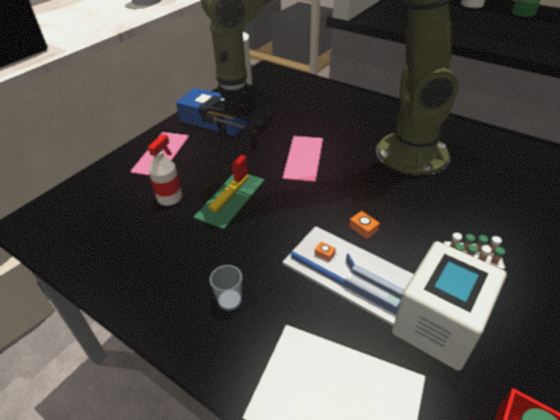

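The gripper is at (235,115), directly above the handle at (240,165), with a finger on each side of it. I'll correct the 11 mm overshoot and descend.

```bash
python3 -m inch '[[[1,-1.1,1.1,0,0,-0.4,1.2],[1,0,0,0,0,0,0],[1,0,0,0,0,0,0]]]'; python3 -c "
from h import *
go(428,-373,51,5.9)"
```

```text
t: 1.78
tcp_pos: [0.4269, -0.3785, 0.1435]
tool_rot: [0.999, 0.047, 0.001, 0.002]
force: [0.9, 1.5, -0.2]
grip_width: 0.087
t 1.78 pos [ 426.9 -378.5  143.5] yaw 5.4 grip 87.0 F [ 0.9  1.5 -0.2]
shift now [ 0.14 -0.56  9.25] | shift after turn [ 0.16 -0.53  9.25] | turn [ 0.18 -0.13 -0.46]
```

```bash
python3 -m inch '[[[1,0.1,-0.5,2,0,0,-0.4],[1,0,0,2,0,0,0],[1,0,0,1.5,0,0,0],[1,0,0,0,0,0,0],[1,0,0,0,0,0,0]]]'; python3 -c "
from h import *
go(428,-373,51,5.9)"
```

```text
t: 2.2
tcp_pos: [0.428, -0.381, 0.0932]
tool_rot: [0.999, 0.047, 0.005, 0.006]
force: [0.2, -0.5, 0.3]
grip_width: 0.0867
t 2.2 pos [ 428.  -381.    93.2] yaw 5.3 grip 86.7 F [ 0.2 -0.5  0.3]
shift now [ 0.04 -0.85  4.21] | shift after turn [ 0.08 -0.8   4.22] | turn [ 0.73 -0.5  -0.57]
```

```bash
python3 -m inch '[[[1,0.1,-0.8,1,0.7,-0.5,-0.5],[1,0,0,1.5,0,0,0],[1,0,0,1.2,0,0,0],[1,0,0,0,0,0,0],[1,0,0,0,0,0,0]]]'; python3 -c "
from h import *
go(428,-373,51,5.9)"
```

```text
t: 2.62
tcp_pos: [0.4308, -0.3744, 0.0585]
tool_rot: [0.999, 0.051, 0.002, 0.002]
force: [-0.0, 0.2, 0.7]
grip_width: 0.0871
t 2.62 pos [ 430.8 -374.4   58.5] yaw 5.8 grip 87.1 F [-0.   0.2  0.7]
shift now [-0.27 -0.17  0.75] | shift after turn [-0.26 -0.17  0.75] | turn [ 0.2  -0.21 -0.08]
```

Now close with a moderate force.

```bash
python3 -m inch '[[[1,-0.2,-0.1,0.6,0.2,-0.2,0],[1,0,0,0,0,0,0],[-1,0,0,0,0,0,0],[-1,0,0,0,0,0,0],[-1,0,0,0,0,0,0],[-1,0,0,0,0,0,0],[-1,0,0,0,0,0,0],[-1,0,0,0,0,0,0],[-1,0,0,0,0,0,0],[-1,0,0,0,0,0,0]]]' 30; python3 -c "
from h import *
go(428,-373,51,5.9)"
```

```text
t: 3.45
tcp_pos: [0.4301, -0.3747, 0.055]
tool_rot: [0.999, 0.051, 0.001, 0.001]
force: [-0.5, -0.8, -0.5]
grip_width: 0.0418
t 3.45 pos [ 430.1 -374.7   55. ] yaw 5.8 grip 41.8 F [-0.5 -0.8 -0.5]
shift now [-0.2  -0.19  0.4 ] | shift after turn [-0.19 -0.19  0.4 ] | turn [ 0.16 -0.15 -0.07]
```

```bash
python3 -m inch '[[[-1,0,0,0.2,0,0,0],[-1,0,0,0,0,0,0],[-1,0,0,0,0,0,0],[-1,0,0,0,0,0,0],[-1,0,0,0,0,0,0],[-1,0,0,0,0,0,0]]]' 30; python3 -c "
from h import *
go(428,-373,51,5.9)"
```

```text
t: 3.95
tcp_pos: [0.4302, -0.3747, 0.0528]
tool_rot: [0.999, 0.051, 0.001, 0.001]
force: [-1.1, 0.2, -0.4]
grip_width: 0.0192
t 3.95 pos [ 430.2 -374.7   52.8] yaw 5.8 grip 19.2 F [-1.1  0.2 -0.4]
shift now [-0.2  -0.19  0.18] | shift after turn [-0.2  -0.19  0.18] | turn [ 0.17 -0.15 -0.08]
```

```bash
python3 -m inch '[[[-1,0,0,-1,0,0,0],[-1,0,0,-2,0,0,0],[-1,0,0,-2,0,0,0],[-1,0,0,-1,0,0,0],[-1,0,0,0,0,0,0],[-1,0,0,0,0,0,-3],[-1,0,0,0,0,0,-5],[-1,0,0,0,0,0,-7],[-1,0,0,0,0,0,-7],[-1,0,0,0,0,0,-7],[-1,0,0,0,0,0,-7],[-1,0,0,0,0,0,-7]]]'
python3 -m inch '[[[-1,0,0,0,0,0,-7],[-1,0,0,0,0,0,-7],[-1,0,0,0,0,0,-7],[-1,0,0,0,0,0,-7],[-1,0,0,0,0,0,-5],[-1,0,0,0,0,0,0],[-1,0,0,0,0,0,0]]]'
python3 -c "
from h import *
p=f2w(-207.5,75);print(p)
go(p[0],p[1],110,FY)"
```

```text
t: 4.95
tcp_pos: [0.4276, -0.3723, 0.1128]
tool_rot: [0.906, 0.423, -0.001, -0.001]
force: [0.7, -0.8, -0.0]
grip_width: 0.0199
t: 5.53
tcp_pos: [0.4249, -0.3703, 0.1075]
tool_rot: [0.743, 0.669, -0.0, -0.005]
force: [0.1, 0.2, -0.1]
grip_width: 0.0198
[ 492.91942135 -133.28673792]
t 5.53 pos [ 424.9 -370.3  107.5] yaw 84.0 grip 19.8 F [ 0.1  0.2 -0.1]
shift now [24.29  4.29 -0.15] | shift after turn [23.85  6.27 -0.25] | turn [-0.42 -0.34 -4.72]
```

```bash
python3 -m inch '[[[-1,0,0,0,-0.4,-0.3,-4.7],[-1,1.5,0.5,0,0,0,0],[-1,3,0.8,0,0,0,0],[-1,3,0.8,0,0,0,0],[-1,3,0.8,0,0,0,0],[-1,3,0.8,0,0,0,0],[-1,3,0.8,0,0,0,0],[-1,3,0.8,0,0,0,0],[-1,2,0.5,0,0,0,0],[-1,0.5,0,0,0,0,0],[-1,0,0,0,0,0,0],[-1,0,0,0,0,0,0]]]'
python3 - <<'E'
from h import *
p=f2w(-207.5,75)
go(p[0],p[1],62,FY)
a=snap('top','top2')['img'][155:285,115:375]; b=snap('scene','sc2')['img'][140:320,200:440]
cv2.imwrite('pics/p2.png',np.vstack([cv2.resize(a,(600,300),interpolation=2),cv2.resize(b,(400,300),interpolation=2)[:, :] if 0 else np.hstack([cv2.resize(b,(400,300),interpolation=2),np.zeros((300,200,3),np.uint8)])])[:,:,::-1])
E
```

```text
t: 6.53
tcp_pos: [0.4903, -0.1456, 0.1042]
tool_rot: [0.726, 0.688, -0.001, -0.0]
force: [-0.1, 0.3, -2.0]
grip_width: 0.0197
t 6.53 pos [ 490.3 -145.6  104.2] yaw 86.9 grip 19.7 F [-0.1  0.3 -2. ]
shift now [1.25 0.2  4.22] | shift after turn [1.24 0.24 4.22] | turn [-0.1   0.03 -1.86]
```

View pics/p2.png

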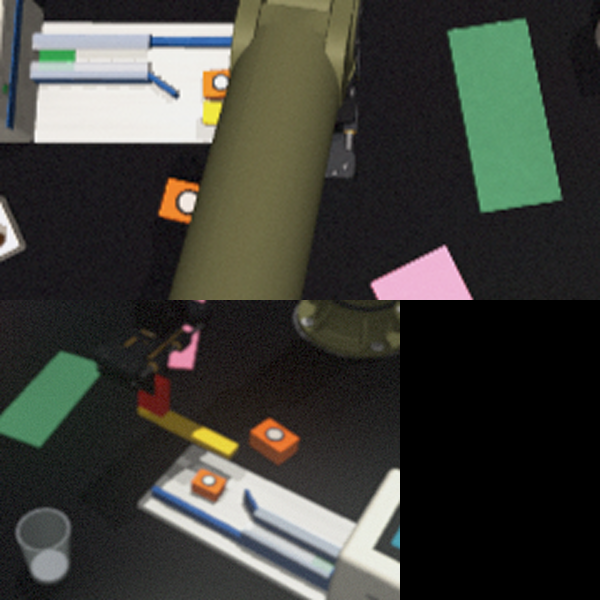

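The stick is held level beside the carrier: the nose at (213,112) in the upper crop is next to the carrier at (216,84). I'll check the blade height from depth and then descend.

Run:
```python
from h import *
for n in('top2','sc2'):
    c=load(n); C=c['img'].astype(int); m=(C[...,0]>150)&(C[...,1]>130)&(C[...,2]<80)
    vs,us=np.where(m); P=np.array([dep(c,u,v) for u,v in zip(us,vs)])*1000; P=P[(P[:,2]>40)&(P[:,2]<90)]
    a=np.radians(FY); F=(P[:,:2]-FT)@np.array([[np.cos(a),-np.sin(a)],[np.sin(a),np.cos(a)]])
    print(n,len(P),'fx',np.percentile(F[:,0],[1,25,50,75,99]).round(1),'fy',np.percentile(F[:,1],[3,50,97]).round(1),'z',[np.median(P[(F[:,0]>lo)&(F[:,0]<lo+20),2]).round(1) for lo in range(-200,-60,20)])
```

```text
top2 63 fx [-92.4 -86.9 -82.1 -78.5 -73.6] fy [61.8 72.6 86. ] z [np.float64(nan), np.float64(nan), np.float64(nan), np.float64(nan), np.float64(nan), np.float64(70.9), np.float64(70.1)]
sc2 209 fx [-143.1 -125.4 -107.5  -92.2  -77.6] fy [58.6 70.5 83.5] z [np.float64(nan), np.float64(nan), np.float64(71.4), np.float64(71.4), np.float64(71.3), np.float64(71.5), np.float64(70.6)]
  return _methods._mean(a, axis=axis, dtype=dtype,
  ret = ret.dtype.type(ret / rcount)
```

```bash
python3 -m inch '[[[-1,0.6,0.2,1,0,0,-1.8],[-1,0.5,0,1.2,0,0,0],[-1,0,0,1,0,0,0],[-1,0,0,0,0,0,0],[-1,0,0,0,0,0,0]]]'
python3 - <<'E'
from h import *
p=f2w(-207.5,75)
go(p[0],p[1],62,FY)
E
```

```text
t: 7.05
tcp_pos: [0.4906, -0.1402, 0.0674]
tool_rot: [0.718, 0.696, -0.002, -0.001]
force: [0.0, 0.4, -0.6]
grip_width: 0.0199
t 7.05 pos [ 490.6 -140.2   67.4] yaw 88.2 grip 19.9 F [ 0.   0.4 -0.6]
shift now [0.7  0.21 0.54] | shift after turn [0.7  0.22 0.54] | turn [-0.23  0.06 -0.53]
```

```bash
python3 -m inch '[[[-1,0.7,0,0.5,-0.2,0,-0.5],[-1,0,1,0,0,0,0],[-1,0,1.2,0,0,0,0],[-1,0,1,0,0,0,0],[-1,0,0.5,0,0,0,0],[-1,0,0.3,0,0,0,0],[-1,0,0,0,0,0,0]]]'
python3 - <<'E'
from h import *
p=f2w(-207.5,27)
go(p[0],p[1],62,FY)
E
```

```text
t: 7.63
tcp_pos: [0.5343, -0.1338, 0.0612]
tool_rot: [0.715, 0.699, -0.001, 0.0]
force: [-0.9, 0.1, -1.1]
grip_width: 0.0197
t 7.63 pos [ 534.3 -133.8   61.2] yaw 88.7 grip 19.7 F [-0.9  0.1 -1.1]
shift now [-0.04  0.66 -0.08] | shift after turn [-0.04  0.66 -0.08] | turn [-0.05  0.06 -0.01]
```

```bash
python3 -m inch '[[[-1,0,0.3,-0.1,0,0,0],[-1,0,0.2,0,0,0,0],[-1,0,0,0,0,0,0]]]'
python3 - <<'E'
from h import *
p=f2w(-207.5,27)
go(p[0],p[1],62,FY)
a=snap('top','top3')['img'][160:225,160:260]; b=snap('scene','sc3')['img'][215:315,270:400]
cv2.imwrite('pics/p3.png',np.hstack([cv2.resize(a,(400,260),interpolation=2),cv2.resize(b,(338,260),interpolation=2)])[:,:,::-1])
E
```

```text
t: 7.88
tcp_pos: [0.5395, -0.1339, 0.0623]
tool_rot: [0.715, 0.699, -0.001, -0.0]
force: [-1.0, 0.5, -1.1]
grip_width: 0.0201
t 7.88 pos [ 539.5 -133.9   62.3] yaw 88.7 grip 20.1 F [-1.   0.5 -1.1]
shift now [-0.05  0.14  0.03] | shift after turn [-0.05  0.14  0.03] | turn [-0.09  0.06 -0.01]
```

View pics/p3.png

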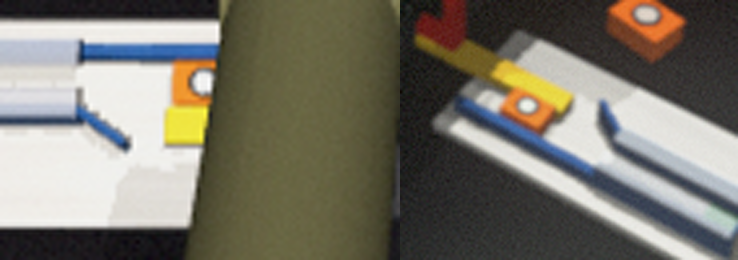

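The carrier at (193,82) is trapped between the blade and the fence and looks nearly flush. I'll close the last 1–2 mm gently.

```bash
python3 -m inch '[[[-1,0,0.1,0,0,0,0],[-1,0,0.1,0,0,0,0]]]';python3 -m inch '[[[-1,0,0.1,0,0,0,0],[-1,0,0.1,0,0,0,0]]]';  python3 -m inch '[[[-1,0,0.1,0,0,0,0],[-1,0,0,0,0,0,0]]]'
```

```text
t: 8.15
tcp_pos: [0.5408, -0.1342, 0.0624]
tool_rot: [0.715, 0.699, -0.001, -0.0]
force: [-0.9, -0.8, -1.7]
grip_width: 0.0197
t: 8.32
tcp_pos: [0.5425, -0.1344, 0.0624]
tool_rot: [0.715, 0.699, -0.002, -0.0]
force: [0.4, 0.4, -0.9]
grip_width: 0.0198
t: 8.48
tcp_pos: [0.5433, -0.1345, 0.0623]
tool_rot: [0.715, 0.699, -0.002, -0.001]
force: [-0.4, -0.3, -1.2]
grip_width: 0.0193
```

```bash
for i in 1; do python3 -m inch '[[[-1,0,0.1,0,0,0,0],[-1,0,0.1,0,0,0,0]]]';python3 -m inch '[[[-1,0,0.1,0,0,0,0],[-1,0,0.1,0,0,0,0]]]'; done
python3 - <<'E'
from h import *
a=snap('top','top4')['img'][160:225,160:260]; b=snap('scene','sc4')['img'][225:285,295:375]
cv2.imwrite('pics/p4.png',np.hstack([cv2.resize(a,(400,260),interpolation=2),cv2.resize(b,(347,260),interpolation=2)])[:,:,::-1])
E
```

```text
t: 8.65
tcp_pos: [0.544, -0.1348, 0.062]
tool_rot: [0.715, 0.699, -0.003, -0.001]
force: [-3.5, -0.1, 1.0]
grip_width: 0.0196
t: 8.82
tcp_pos: [0.5445, -0.135, 0.0617]
tool_rot: [0.715, 0.699, -0.004, -0.003]
force: [-4.6, 0.3, 1.3]
grip_width: 0.0197
```

```bash
python3 -m inch '[[[-1,0,-0.4,0,0,0,0],[-1,0,-0.4,0,0,0,0],[-1,0,0,0,0,0,0],[-1,-1,0,0,0,0,0],[-1,-2,0,0,0,0,0],[-1,-2,0,0,0,0,0],[-1,-1.5,0,0,0,0,0],[-1,-0.5,0,0,0,0,0],[-1,0,0,0,0,0,0],[-1,0,0,0,0,0,0]]]'
python3 - <<'E'
from h import *
d=np.array([np.cos(np.radians(FY)),np.sin(np.radians(FY))]); n=np.array([d[1],-d[0]])
p=np.array([544.2,-134.9])+28*n-72*d   # blade centre y=-1, nose about -133
print(p); go(p[0],p[1],61.5,FY)
a=snap('top','top5')['img'][155:225,160:280]; b=snap('scene','sc5')['img'][205:295,260:400]
cv2.imwrite('pics/p5.png',np.vstack([cv2.resize(a,(514,300),interpolation=2),cv2.resize(b,(514,300),interpolation=2)])[:,:,::-1])
E
```

```text
t: 9.75
tcp_pos: [0.5405, -0.2103, 0.0639]
tool_rot: [0.716, 0.699, 0.001, 0.004]
force: [-0.8, 0.6, -0.6]
grip_width: 0.0197
[ 570.59732345 -207.50290156]
t 9.75 pos [ 540.5 -210.3   63.9] yaw 88.6 grip 19.7 F [-0.8  0.6 -0.6]
shift now [0.35 3.   0.25] | shift after turn [0.35 3.   0.24] | turn [ 0.35  0.22 -0.1 ]
```

View pics/p5.png

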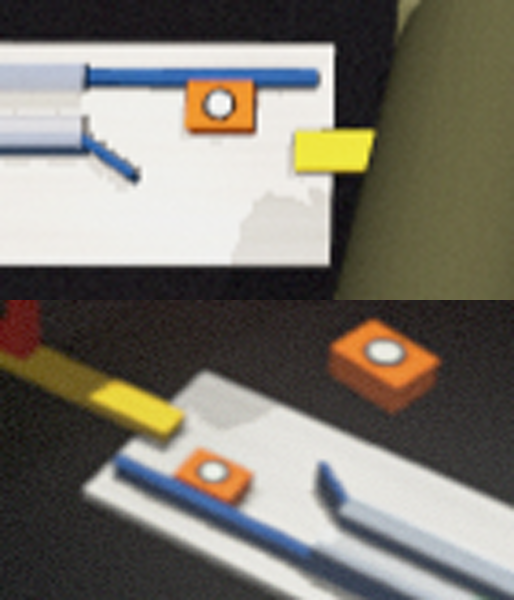

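The carrier at (220,105) is square and flush against the fence. The blade nose at (295,150) is about 25 mm behind it. Now I'll line the stick up.

```bash
python3 -m inch '[[[-1,0,1,0.1,0.3,0.2,-0.1],[-1,0,1,0.1,0,0,0],[-1,0,0.9,0,0,0,0],[-1,0,0,0,0,0,0],[-1,0,0,0,0,0,0],[-1,0,0,0,0,0,0]]]'
python3 - <<'E'
from h import *
d=np.array([np.cos(np.radians(FY)),np.sin(np.radians(FY))]); n=np.array([d[1],-d[0]])
p=np.array([544.2,-134.9])+28*n-52*d
go(p[0],p[1],61.5,FY)
E
```

```text
t: 10.35
tcp_pos: [0.5723, -0.2041, 0.0618]
tool_rot: [0.712, 0.702, 0.001, -0.001]
force: [-0.8, -0.4, -1.3]
grip_width: 0.0198
t 10.35 pos [ 572.3 -204.1   61.8] yaw 89.2 grip 19.8 F [-0.8 -0.4 -1.3]
shift now [ 1.66 -0.15  0.04] | shift after turn [ 1.65 -0.17  0.03] | turn [ 0.03 -0.12  0.5 ]
```

```bash
python3 -m inch '[[[-1,0.5,-0.15,0,0,0,0.5],[-1,0.8,0,0,0,0,0],[-1,0.8,0,0,0,0,0],[-1,0.8,0,0,0,0,0],[-1,0.8,0,0,0,0,0],[-1,0.5,0,0,0,0,0],[-1,0,0,0,0,0,0]]]'
python3 - <<'E'
from h import *
d=np.array([np.cos(np.radians(FY)),np.sin(np.radians(FY))]); n=np.array([d[1],-d[0]])
p=np.array([544.2,-134.9])+28*n+20*d
go(p[0],p[1],61.5,FY)
E
```

```text
t: 10.93
tcp_pos: [0.5701, -0.1566, 0.0621]
tool_rot: [0.715, 0.699, 0.0, -0.001]
force: [-0.1, -0.7, -0.2]
grip_width: 0.0197
t 10.93 pos [ 570.1 -156.6   62.1] yaw 88.7 grip 19.7 F [-0.1 -0.7 -0.2]
shift now [4.12 0.16 0.06] | shift after turn [4.12 0.16 0.06] | turn [-0.03 -0.08  0.01]
```

```bash
python3 -m inch '[[[-1,0.5,0.05,0,0,0,0],[-1,0.8,0.05,0,0,0,0],[-1,0.8,0,0,0,0,0],[-1,0.8,0,0,0,0,0],[-1,0.5,0,0,0,0,0],[-1,0,0,0,0,0,0]]]'
python3 - <<'E'
from h import *
d=np.array([np.cos(np.radians(FY)),np.sin(np.radians(FY))]); n=np.array([d[1],-d[0]])
p=np.array([544.2,-134.9])+28*n+60*d
go(p[0],p[1],61.5,FY)
a=snap('top','top6')['img'][155:225,130:250]; b=snap('scene','sc6')['img'][215:305,290:430]
cv2.imwrite('pics/p6.png',np.vstack([cv2.resize(a,(514,300),interpolation=2),cv2.resize(b,(514,300),interpolation=2)])[:,:,::-1])
E
```

```text
t: 11.43
tcp_pos: [0.572, -0.1193, 0.0623]
tool_rot: [0.715, 0.699, 0.0, -0.0]
force: [0.6, -0.0, -1.7]
grip_width: 0.0197
t 11.43 pos [ 572.  -119.3   62.3] yaw 88.7 grip 19.7 F [ 0.6 -0.  -1.7]
shift now [4.38 0.06 0.08] | shift after turn [4.38 0.06 0.08] | turn [-0.03 -0.04  0.  ]
```

View pics/p6.png

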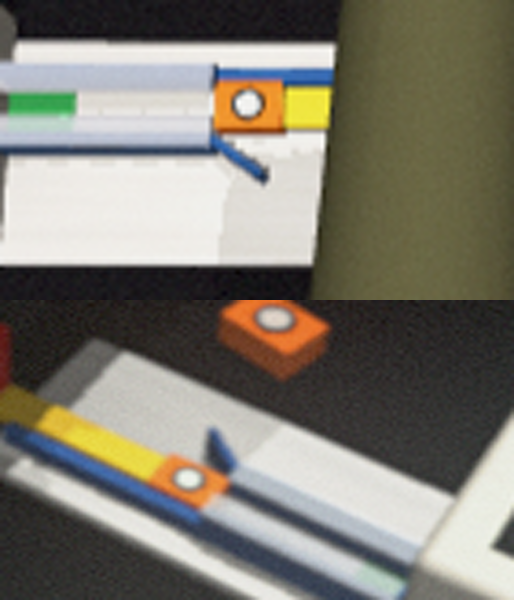

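The carrier is at the channel mouth (upper crop (250,105)), square, with the nose centred on its rear. About 142 mm of travel is left.

```bash
python3 -m inch '[[[-1,0.5,0.05,0.05,0,0,0],[-1,0.8,0,0,0,0,0],[-1,0.8,0,0,0,0,0],[-1,0.8,0,0,0,0,0],[-1,0.8,0,0,0,0,0],[-1,0.8,0,0,0,0,0],[-1,0.5,0,0,0,0,0],[-1,0,0,0,0,0,0]]]'
python3 - <<'E'
from h import *
d=np.array([np.cos(np.radians(FY)),np.sin(np.radians(FY))]); n=np.array([d[1],-d[0]])
p=np.array([544.2,-134.9])+28*n+110*d
go(p[0],p[1],61.5,FY)
E
```

```text
t: 12.2
tcp_pos: [0.5735, -0.067, 0.0617]
tool_rot: [0.716, 0.698, -0.001, 0.0]
force: [-0.2, -0.1, -1.4]
grip_width: 0.0196
t 12.2 pos [573.5 -67.   61.7] yaw 88.6 grip 19.6 F [-0.2 -0.1 -1.4]
shift now [4.15 0.01 0.01] | shift after turn [4.15 0.02 0.02] | turn [-0.05  0.05 -0.17]
```

```bash
python3 -m inch '[[[-1,0.5,0,0,0,0,0],[-1,0.8,0,0,0,0,0],[-1,0.8,0,0,0,0,0],[-1,0.8,0,0,0,0,0],[-1,0.8,0,0,0,0,0],[-1,0.8,0,0,0,0,0],[-1,0.5,0,0,0,0,0],[-1,0,0,0,0,0,0]]]'
python3 - <<'E'
from h import *
d=np.array([np.cos(np.radians(FY)),np.sin(np.radians(FY))]); n=np.array([d[1],-d[0]])
p=np.array([544.2,-134.9])+28*n+158*d
go(p[0],p[1],61.5,FY)
E
```

```text
t: 12.87
tcp_pos: [0.5749, -0.0109, 0.0616]
tool_rot: [0.716, 0.698, -0.0, -0.0]
force: [-0.0, 0.1, -0.7]
grip_width: 0.0193
t 12.87 pos [574.9 -10.9  61.6] yaw 88.6 grip 19.3 F [-0.   0.1 -0.7]
shift now [3.34 0.   0.01] | shift after turn [3.34 0.01 0.01] | turn [-0.04  0.03 -0.14]
```

```bash
python3 -m inch '[[[-1,0.5,0,0,0,0,0],[-1,0.7,0,0,0,0,0],[-1,0.6,0,0,0,0,0],[-1,0.4,0,0,0,0,0],[-1,0.2,0,0,0,0,0]]]'; python3 -m inch '[[[-1,0.2,0,0,0,0,0],[-1,0.2,0,0,0,0,0]]]';python3 -m inch '[[[-1,0.2,0,0,0,0,0],[-1,0.2,0,0,0,0,0]]]'
```

```text
t: 13.28
tcp_pos: [0.5756, 0.0147, 0.0615]
tool_rot: [0.716, 0.698, -0.001, 0.0]
force: [0.1, 0.2, -1.1]
grip_width: 0.0197
t: 13.45
tcp_pos: [0.5757, 0.0192, 0.0615]
tool_rot: [0.716, 0.698, -0.001, 0.0]
force: [0.1, -0.2, -1.0]
grip_width: 0.0195
t: 13.62
tcp_pos: [0.5759, 0.0212, 0.0616]
tool_rot: [0.716, 0.698, -0.002, 0.001]
force: [-0.7, -7.1, 2.6]
grip_width: 0.0199
```

Contact at tcp y≈21 mm (I predicted about 23). I'll seat it a little more firmly and look.

```bash
python3 -m inch '[[[-1,0.25,0,0,0,0,0],[-1,0.25,0,0,0,0,0],[-1,0.2,0,0,0,0,0]]]'
python3 - <<'E'
from h import *
c=snap('top','top7'); a=c['img'][155:225,115:235]; b=snap('scene','sc7')['img'][215:325,290:440]
cv2.imwrite('pics/p7.png',np.vstack([cv2.resize(a,(514,300),interpolation=2),cv2.resize(b,(409,300),interpolation=2) if 0 else cv2.resize(b,(514,300),interpolation=2)])[:,:,::-1])
E
```

```text
t: 13.87
tcp_pos: [0.5762, 0.0216, 0.0621]
tool_rot: [0.718, 0.696, -0.005, 0.004]
force: [-0.8, -6.4, 2.2]
grip_width: 0.0197
```

View pics/p7.png

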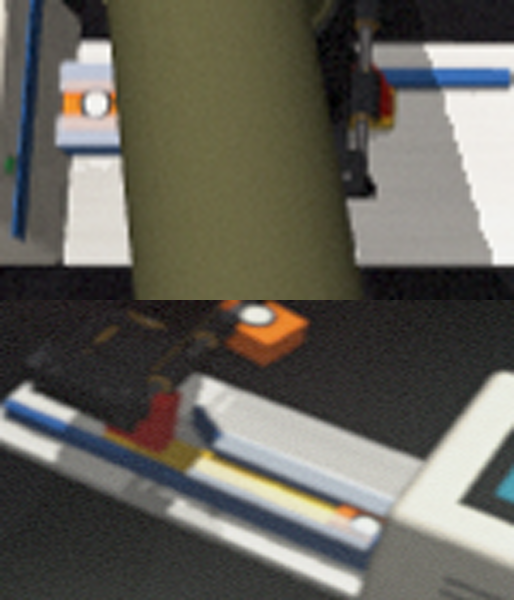

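The carrier's window at (96,104) is at the housing end of the channel over the green patch, and the handle is outside the mouth. I'll verify the depth numerically while retreating straight back.

```bash
python3 - <<'E'
from h import *
c=load('top7'); a=np.radians(FY)
w=onz(c,115+96.5/4.283-.5,155+104.5/4.283-.5,.034)[:2]*1000-FT
print('window feeder',np.array([[np.cos(a),np.sin(a)],[-np.sin(a),np.cos(a)]])@w)
d=np.array([np.cos(a),np.sin(a)]); n=np.array([d[1],-d[0]])
p=np.array([544.2,-134.9])+28*n
go(p[0],p[1],61.5,FY)
E
python3 -m inch '[[[-1,-0.5,0,0,0,0,0],[-1,-0.5,0,0,0,0,0],[-1,0,0,0,0,0,0]]]'
python3 - <<'E'
from h import *
a=np.radians(FY)
d=np.array([np.cos(a),np.sin(a)]); n=np.array([d[1],-d[0]])
p=np.array([544.2,-134.9])+28*n
go(p[0],p[1],61.5,FY)
E
```

```text
window feeder [119.03528552  -3.75311178]
t 13.97 pos [576.2  21.5  62.1] yaw 88.2 grip 19.6 F [-1.6 -6.1  1. ]
shift now [-15.71   0.08   0.26] | shift after turn [-15.71  -0.05   0.06] | turn [-0.09  0.74 -0.48]
t: 14.22
tcp_pos: [0.5759, 0.0129, 0.062]
tool_rot: [0.718, 0.696, -0.004, 0.003]
force: [0.2, 0.4, -1.3]
grip_width: 0.0194
t 14.22 pos [575.9  12.9  62. ] yaw 88.3 grip 19.4 F [ 0.2  0.4 -1.3]
shift now [-14.85   0.08   0.19] | shift after turn [-14.85  -0.04   0.05] | turn [-0.08  0.55 -0.47]
```

```bash
python3 -m inch '[[[-1,-0.8,0,0,0,0.5,-0.4],[-1,-1.2,0,0,0,0,0],[-1,-1.5,0,0,0,0,0],[-1,-1.5,0,0,0,0,0],[-1,-1.5,0,0,0,0,0],[-1,-1,0,0,0,0,0],[-1,0,0,0,0,0,0]]]'
python3 - <<'E'
from h import *
a=np.radians(FY)
d=np.array([np.cos(a),np.sin(a)]); n=np.array([d[1],-d[0]])
p=np.array([544.2,-134.9])+28*n
go(p[0],p[1],61.5,FY)
E
```

```text
t: 14.8
tcp_pos: [0.5739, -0.0621, 0.0611]
tool_rot: [0.714, 0.7, 0.001, -0.002]
force: [0.1, -0.5, -0.6]
grip_width: 0.0196
t 14.8 pos [573.9 -62.1  61.1] yaw 88.8 grip 19.6 F [ 0.1 -0.5 -0.6]
shift now [-7.34 -0.02 -0.08] | shift after turn [-7.34 -0.01 -0.04] | turn [-0.07 -0.3   0.08]
```

```bash
python3 -m inch '[[[-1,-1,0,0,0,0,0],[-1,-2,0,0,0,0,0],[-1,-2,0,0,0,0,0],[-1,-2,0,0,0,0,0],[-1,-1.5,0,0,0,0,0],[-1,0,0,0,0,0,0],[-1,0,0,-1.5,0,0,0],[-1,0,0,-2,0,0,0],[-1,0,0,-1.5,0,0,0],[-1,0,0,0,0,0,0]]]'
python3 - <<'E'
from h import *
go(441,-362.5,120,FY)
E
```

```text
t: 15.63
tcp_pos: [0.5716, -0.144, 0.1101]
tool_rot: [0.712, 0.702, 0.003, -0.006]
force: [0.4, 0.6, -0.4]
grip_width: 0.0198
t 15.63 pos [ 571.6 -144.   110.1] yaw 89.2 grip 19.8 F [ 0.4  0.6 -0.4]
shift now [-22.01 -12.77  -1.23] | shift after turn [-22.14 -12.57  -0.99] | turn [-0.23 -0.75  0.49]
```

```bash
python3 -m inch '[[[-1,-1,-0.6,-0.3,0,-0.7,0.5],[-1,-2.5,-1.5,-0.2,0,0,0],[-1,-3,-1.7,-0.2,0,0,0],[-1,-3,-1.7,0,0,0,0],[-1,-3,-1.7,0,0,0,0],[-1,-3,-1.7,0,0,0,0],[-1,-3,-1.7,0,0,0,0],[-1,-2,-1,0,0,0,0],[-1,-1,-0.5,0,0,0,0],[-1,0,0,0,0,0,0]]]'
python3 -m inch '[[[-1,0,0,0,0,0,4],[-1,0,0,0,0,0,7],[-1,0,0,0,0,0,7],[-1,0,0,0,0,0,7],[-1,0,0,0,0,0,7],[-1,0,0,0,0,0,7],[-1,0,0,0,0,0,7],[-1,0,0,0,0,0,7],[-1,0,0,0,0,0,7],[-1,0,0,0,0,0,5],[-1,0,0,0,0,0,0],[-1,0,0,0,0,0,0]]]'
python3 - <<'E'
from h import *
go(441,-362.5,75,8)
E
```

```text
t: 16.47
tcp_pos: [0.4377, -0.3567, 0.1099]
tool_rot: [0.711, 0.704, -0.003, -0.005]
force: [-0.9, -0.3, -0.5]
grip_width: 0.0198
t: 17.47
tcp_pos: [0.4484, -0.3289, 0.1033]
tool_rot: [0.979, 0.201, -0.005, -0.011]
force: [-0.8, 0.2, -1.2]
grip_width: 0.0198
t 17.47 pos [ 448.4 -328.9  103.3] yaw 23.2 grip 19.8 F [-0.8  0.2 -1.2]
shift now [-1.99  2.86  2.78] | shift after turn [-1.2   3.22  2.83] | turn [-1.34  0.46 15.22]
```

```bash
python3 -m inch '[[[-1,0,0,0,-0.7,0.2,5],[-1,0,0,0,-0.6,0.2,6],[-1,0,0,0,0,0,4],[-1,-0.6,1.6,0.5,0,0,0],[-1,-0.6,1.6,0.5,0,0,0],[-1,0,0,0,0,0,0],[-1,0,0,0,0,0,0],[-1,0,0,0,0,0,0]]]'
python3 - <<'E'
from h import *
go(441,-362.5,75,8)
E
```

```text
t: 18.13
tcp_pos: [0.4448, -0.3554, 0.0908]
tool_rot: [0.997, 0.082, 0.0, -0.003]
force: [0.6, 0.4, -2.5]
grip_width: 0.0198
t 18.13 pos [ 444.8 -355.4   90.8] yaw 9.4 grip 19.8 F [ 0.6  0.4 -2.5]
shift now [-0.49  0.65  1.58] | shift after turn [-0.48  0.65  1.58] | turn [-0.29 -0.03  1.39]
```

```bash
python3 -m inch '[[[-1,-0.5,0.6,0.5,-0.3,0,1.4],[-1,0,0,0.8,0,0,0],[-1,0,0,0.5,0,0,0],[-1,0,0,0,0,0,0],[-1,0,0,0,0,0,0]]]'
python3 - <<'E'
from h import *
go(441,-362.5,53,8)
c=snap('top','top8'); s=snap('scene','sc8')
for c in(c,s):
    C=c['img'].astype(int); m=(C[...,0]>110)&(C[...,1]>90)&(C[...,2]<60)&(abs(C[...,0]-C[...,1])<90)
    vs,us=np.where(m); P=np.array([dep(c,u,v) for u,v in zip(us,vs)])*1000; P=P[(P[:,2]>15)&(P[:,2]<70)&(P[:,1]<-300)]
    print(len(P),[(lo,np.median(P[(P[:,0]>lo)&(P[:,0]<lo+25)],axis=0).round(1).tolist()) for lo in range(410,600,25) if ((P[:,0]>lo)&(P[:,0]<lo+25)).sum()>5])
a=c['img'][140:240,180:300]
cv2.imwrite('pics/p8.png',cv2.resize(a,(600,500),interpolation=2)[:,:,::-1])
E
```

```text
t: 18.55
tcp_pos: [0.4412, -0.3603, 0.0707]
tool_rot: [0.997, 0.071, 0.0, -0.0]
force: [0.5, 0.4, -0.6]
grip_width: 0.0194
t 18.55 pos [ 441.2 -360.3   70.7] yaw 8.1 grip 19.4 F [ 0.5  0.4 -0.6]
shift now [-0.05  0.21  1.77] | shift after turn [-0.05  0.21  1.77] | turn [-0.04 -0.04  0.12]
188 [(510, [528.8, -341.5, 36.5]), (535, [548.5, -342.4, 36.6]), (560, [572.1, -340.1, 36.0])]
294 [(410, [427.3, -351.9, 35.6]), (460, [475.4, -356.5, 38.4]), (485, [497.1, -353.0, 38.4]), (510, [522.5, -349.2, 38.6]), (535, [547.7, -346.0, 38.7]), (560, [572.1, -342.3, 38.4]), (585, [586.9, -340.7, 37.4])]
```

View pics/p8.png

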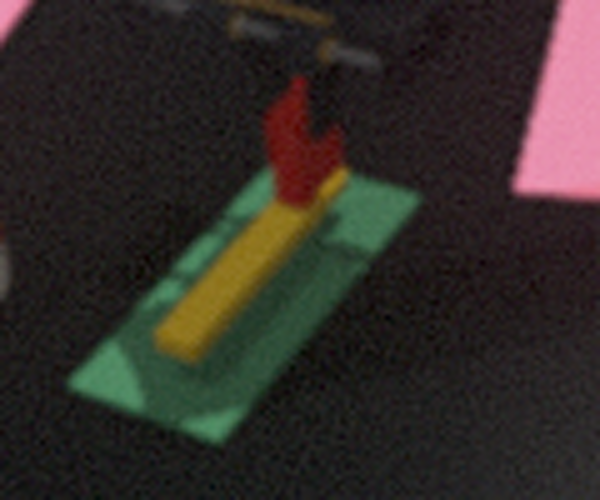

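The stick is level and centred over the mat. The blade top is at 36–38 mm and needs to be at 20, so I'll lower it gently.

```bash
python3 -m inch '[[[-1,0,0.2,0.5,0,0,0],[-1,0,0,0.6,0,0,0],[-1,0,0,0.2,0,0,0],[-1,0,0,0,0,0,0]]]'; python3 -m inch '[[[-1,0,0,0.1,0,0,0],[-1,0,0,0.1,0,0,0]]]'; python3 -m inch '[[[-1,0,0,0.1,0,0,0],[-1,0,0,0,0,0,0]]]'
```

```text
t: 18.98
tcp_pos: [0.4423, -0.3628, 0.0575]
tool_rot: [0.997, 0.071, 0.001, 0.0]
force: [-0.5, -0.2, -1.7]
grip_width: 0.0196
t: 19.15
tcp_pos: [0.4424, -0.3627, 0.0552]
tool_rot: [0.997, 0.071, 0.001, 0.0]
force: [0.2, 0.3, -0.7]
grip_width: 0.0198
t: 19.32
tcp_pos: [0.4423, -0.3627, 0.0539]
tool_rot: [0.997, 0.071, 0.001, 0.0]
force: [-0.2, -0.1, -0.8]
grip_width: 0.0197
```

```bash
python3 -m inch '[[[-1,0,0,0.1,0,0,0],[-1,0,0,0.05,0,0,0]]]'; python3 -m inch '[[[-1,0,0,0.1,0,0,0],[-1,0,0,0.0,0,0,0]]]'
```

```text
t: 19.48
tcp_pos: [0.4425, -0.3629, 0.0527]
tool_rot: [0.997, 0.071, 0.001, 0.0]
force: [-1.5, 0.2, 1.8]
grip_width: 0.0198
t: 19.65
tcp_pos: [0.4427, -0.363, 0.0531]
tool_rot: [0.997, 0.071, 0.001, 0.001]
force: [-0.0, -0.1, -1.7]
grip_width: 0.0199
```

```bash
python3 -m inch '[[[-1,0,0,0.08,0,0,0],[-0.3,0,0,0,0,0,0],[-0.1,0,0,0,0,0,0],[0.2,0,0,0,0,0,0],[0.5,0,0,0,0,0,0],[1,0,0,0,0,0,0],[1,0,0,0,0,0,0],[1,0,0,0,0,0,0],[1,0,0,0,0,0,0],[1,0,0,0,0,0,0],[1,0,0,0,0,0,0]]]'
python3 -m inch '[[[1,0,0,0,0,0,0],[1,0,0,0,0,0,0]]]'
```

```text
t: 20.57
tcp_pos: [0.4435, -0.3636, 0.0525]
tool_rot: [0.997, 0.071, 0.002, 0.001]
force: [0.6, 0.3, 0.0]
grip_width: 0.078
t: 20.73
tcp_pos: [0.4435, -0.3636, 0.0525]
tool_rot: [0.997, 0.071, 0.002, 0.001]
force: [-1.2, 0.1, 0.5]
grip_width: 0.0855
```

Lift straight up, then move aside toward the start so the cameras can see.

```bash
python3 -m inch '[[[1,0,0,-1,0,0,0],[1,0,0,-2,0,0,0],[1,0,0,-3,0,0,0],[1,0,0,-4,0,0,0],[1,0,0,-3,0,0,0],[1,0,0,-2,0,0,0],[1,0,0,0,0,0,0],[1,-2,1,0,0,0,0],[1,-3,2.5,0,0,0,0],[1,-3,2.5,0,0,0,0],[1,-3,2.5,0,0,0,0],[1,-3,2.5,0,0,0,0]]]'
python3 -m inch '[[[1,-3,2.5,0,0,0,0],[1,-3,2.5,0,0,0,0],[1,-2,2.5,0,0,0,0],[1,0,2,0,0,0,0],[1,0,0,0,0,0,0],[1,0,0,0,0,0,0]]]'
python3 - <<'E'
from h import *
a=snap('top','top9')['img']; b=snap('scene','sc9')['img']
cv2.imwrite('pics/p9.png',np.vstack([cv2.resize(a[140:260,100:390],(725,300),interpolation=2),cv2.resize(b[130:340,150:520],(529,300),interpolation=2) if 0 else cv2.resize(b[150:310,150:510],(725,300),interpolation=2)])[:,:,::-1])
E
```

```text
t: 21.73
tcp_pos: [0.3278, -0.486, 0.2164]
tool_rot: [0.996, 0.084, 0.006, 0.001]
force: [0.4, 0.6, 0.2]
grip_width: 0.087
t: 22.23
tcp_pos: [0.2474, -0.6041, 0.2153]
tool_rot: [0.997, 0.076, 0.003, 0.002]
force: [0.3, 0.1, 0.1]
grip_width: 0.0871
```

View pics/p9.png

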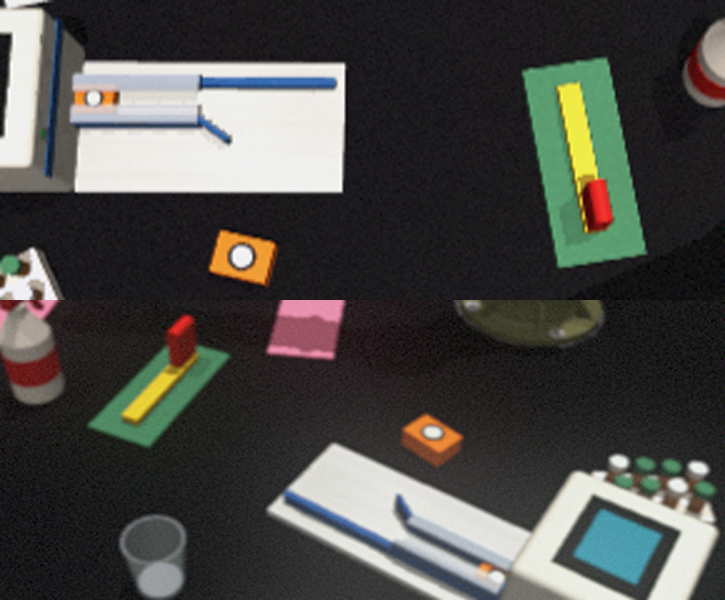

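Run:
```python
from h import *
c=load('top9');a=np.radians(FY);M=np.array([[np.cos(a),np.sin(a)],[-np.sin(a),np.cos(a)]])
C=c['img'].astype(int);m=(C[...,0]>180)&(C[...,1]<190)&(C[...,2]<110);m[:, :120]=0;m[:,160:]=0;m[:170]=0;m[186:]=0
vs,us=np.where(m);F=np.array([M@(onz(c,u,v,.034)[:2]*1000-FT) for u,v in zip(us,vs)]);print('orange x',F[:,0].min(),F[:,0].max(),'y',F[:,1].min(),F[:,1].max())
u,v=100+94/2.5-.3,140+98.5/2.5-.3;print('window',M@(onz(c,u,v,.034)[:2]*1000-FT))
print('row profile',[(u,C[179,u].tolist(),(M@(onz(c,u,179,.034)[:2]*1000-FT))[0].round(1)) for u in list(range(126,133))+list(range(144,150))])
```

```text
orange x 96.96755725415656 139.0169548682508 y -9.236785925421046 2.3022643187541627
window [118.24744558  -3.17333462]
row profile [(126, [85, 82, 77], np.float64(149.8)), (127, [89, 84, 76], np.float64(147.0)), (128, [90, 87, 78], np.float64(144.2)), (129, [125, 94, 72], np.float64(141.4)), (130, [239, 153, 48], np.float64(138.6)), (131, [239, 145, 44], np.float64(135.8)), (132, [237, 144, 46], np.float64(133.0)), (144, [235, 139, 41], np.float64(99.6)), (145, [168, 76, 22], np.float64(96.8)), (146, [102, 51, 17], np.float64(94.0)), (147, [121, 108, 89], np.float64(91.2)), (148, [219, 215, 209], np.float64(88.4)), (149, [219, 215, 208], np.float64(85.6))]
```

The orange spans about 96–140 mm with the window at 118, so the carrier is fully home. The stick stands on the mat and the bystanders haven't moved. Handing in.

```bash
python3 -c "
from cell import order
print(order.hand_in())"
```

```text
the job is handed in; nothing more can be done
None
```

The carrier is fully home against the analyser, and the stick is back on its green mat, standing on its base with the handle up. I handed the job in at about 22 s of the 61 s allowed.

**What I did:** I gripped the stick by its red handle and pressed the carrier flat against the fence with the side of the blade. I then pushed it through the channel with the nose until it met the stop, at about 7 N. After backing straight out, I set the stick down centred on the mat, let go and moved the arm clear.

**Last checks:**
- **Carrier:** in the top view it spans about x = 97 to 139 mm, with its window at 118.2 mm, which matches the fully home position.
- **Stick:** it touched down at the same tool height as at pick-up (52.7 mm against 52.8 mm). In both cameras it is upright and inside the mat.
- **Everything else:** the bottle, beaker, rack and larger orange block look to be where they were; I judged this by eye, not by measurement.

**Disagreements:**
- The fence and carrier were 2–3 mm off sideways from my camera fit of the feeder. That is close to the stated calibration error, and I corrected for it by feeling for contact with the fence.
- The stop was met about 2 mm earlier than I predicted.

No check failed.

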